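# Identify the coolant can and set the bench throttle valve

### The arm

A 7-joint arm with a two-finger parallel gripper is mounted at the origin on the work surface. World frame = base frame: x ahead of the robot, y to its left, z up, the work surface at z = 0. Lengths are in mm, angles in rad, forces in N, time in s.
With the tool pointing down it reaches from about 400 to 925 mm from the base axis. Payload 5.6 kg.
Tool frame: the origin (TCP) lies between the finger pads; the fingertips stand 14 mm ahead of it and the grasp point (between the pads) lies 5 mm behind it; z points along the fingers, y is the direction in which the jaws open and shut (so a half turn about z gives the same grasp; the last joint's range is limited). The gripper opens to 85 mm and grips with 20 to 120 N. Pads are 22 mm wide; open, the fingers measure 114 mm over their backs; the gripper's body (76 mm by 85 mm) begins 54 mm behind the grasp point. The pads swing forward as they close: fully open they stand 13 mm farther back than shut.
Start: joints at [1.059, 0.468, -0.012, 1.603, 0.006, 1.071, -0.056], TCP at [293.643, -579.898, 245.29] pointing down, gripper open.
Joint ranges: [-2.53, 2.53], [-0.31, 2.02], [-1.57, 1.55], [0.28, 2.44], [-1.29, 4.43], [0.15, 1.84], [-2.92, 2.92]. Speed limits (rad/s): [2.57, 2.57, 3.14, 3.14, 3.14, 3.14, 3.14].

### API

Orientations are given as a unit quaternion [w, x, y, z].
In Python, from rig import telemetry, vision, bot gives the robot as it stands.
- The arm moves only by the tool arm_command, never from a script. Its argument "deltas" is a list of rows, each a list of 5 numbers: the finger opening in mm, from 0 to 85.4, then the shift along the tool's x, y, z in units of 40 mm (1.0 is 40 mm), then the turn about the tool's z in units of 6 degrees (1.0 is 6 degrees). In form: [[claw, dx, dy, dz, yaw], ...]. A call has 1 to 12 rows; each row is the pose to reach, as a shift and turn from the pose commanded when the call began, along the tool's axes at that moment; what a row does not reach only later rows make up. A row lasts 1/12 s, in which the tool goes at most 41.7 mm and 7.16 degrees, less where a joint would pass 70% of its speed; a pose out of reach is approached as far as the arm can. A call with a gripper value outside its range is refused whole. The fingers move at their own pace and stop on an object; "squeeze" is the grip in N (left out, the last holds). Time passes only in rows, so rows that repeat a pose let the fingers close. It gives the time, the measured TCP pose, the force and the opening at its end, in the units of the state.
- telemetry.observe(): the state, without advancing time (a new reading comes with each control period).
- vision.camera(name): name is "side" or "top"; returns a dict with "img" (420x560x3 uint8, red, green, blue), "range_z" (420x560 float32, mm along the optical axis (not along the pixel's ray), 0 where there is no reading), "fx", "fy", "cx", "cy" (pixels), "camera_from_world" (4x4, takes a point from world to camera coordinates). Camera axes: x right, y down, z forward; pixel columns grow to the right and rows downward; lengths in mm; the calibration is good to about 2 mm. A picture is of the moment at which its call begins.
- bot.sign_off(): hands the job in, once; it reports no verdict.
The state is a dict: "clock": time; "q": joint angles; "joint_vel": joint speeds; "joint_torque": joint torques, N m; "position": TCP position; "ee_rot": TCP orientation; "force": force on the tool from outside, world axes, zero at the start; "ft_torque": the same for the moment, N m; "width": opening from 0.0 (shut) to 1.0 (fully open).
Only numpy, scipy, OpenCV 4.12 (cv2) and the standard library are available. Lean on these libraries where they do the work, as an engineer would, in place of code of your own. Each camera call takes 0.05 s, during which the arm holds its last target. There are 200 camera calls.

### The job

Bring the bench cooling loop into service: first turn the coolant can on its spot so that its tag looks squarely at the window of the tag reader, leave it standing there and let go. Then take the upright handle of the valve wheel, turn the wheel clockwise (seen from above) until it is closed against its stop, and open it again by exactly two full turns. Finish while still gripping the handle between the fingers, with the wheel at rest, and leave the mouse, the screwdriver and the wash bottle where they are.

Things in the scene. Friction and masses are not known exactly. Their poses are not given: they have to be found in the camera images.
- can: Loose bare-aluminium can, upright, 54 mm diameter, 0.2 to 0.42 kg; body 90 mm tall, black cap 40 mm wide up to 100 mm, on the cap a thin white rib from the middle towards the tag side (its top at 104 mm). Origin: centre of the underside; z up its axis; x points out through the tag.
- tag (a point): Middle of the white paper tag (with black bars) on the side of the can: 27.5 mm from the can's axis along the can's x, 40 mm above its underside.
- scanner: Fixed tag reader: grey plate 6 mm thick, 175 by 100 mm, with a white circle (66 mm) as the can's spot; at its +x end a white block head 80 mm wide, 36 mm deep, top 76 mm above the table. Origin: centre of the circle, at table height (6 mm below the plate's face). x points from the spot to the head, whose front face is at x = 78 mm.
- window (a point): Middle of the black window in the head's front face, 78 mm along the scanner's x from the spot's centre, 50 mm above the table. The tag faces it when the can's x axis points to it.
- valve_base: Fixed brass throttle valve on an aluminium plate (100 by 190 mm, 8 mm thick), pipe stubs along its y axis with the pipe's axis at 34 mm height, upright stem. Origin: under the stem's axis, at table height; z up. A small brass lug under the wheel points along its x axis: there the handle stands when the valve is closed.
- wheel_axis (a point): Centre of the valve wheel, on the turning axis, 88 mm above the table (the mid-height of the rim).
- wheel (a joint): Valve wheel angle about the vertical, rad: 0 = closed against the stop, grows counter-clockwise from above (opening), upper stop 20.1; starts 0.25 to 0.85 turn open. Iron wheel, rim radius 55 mm, rim and hub 80 to 100 mm above the table. Handle direction round the axis = yaw of valve_base + this value. Takes some 2 to 3 N at the handle (0.12 N m) and stays where left.
- handle: Black upright round handle standing on the wheel's rim, 55 mm from the wheel's axis, 20 mm diameter, 50 mm tall, free to spin about its own upright axis (so the hand need not turn with the wheel). Origin: centre of its lower end, 96 mm above the table; z up; its upper end is 146 mm above the table.
- mouse: Bystander: black computer mouse, about 96 by 60 by 30 mm, loose. Origin under its middle.
- screwdriver: Bystander: screwdriver 160 mm long lying along its x axis, loose. Origin under its middle.
- wash_bottle: Bystander: white bottle 44 mm diameter, 120 mm tall, loose, upright. Origin: centre of its underside.
Mind the look-alikes: they are no part of the job. What is meant by the valve_base is not blue, and is the smaller of those in its own colour.

How it is judged:
By the outcome, as a careful person would: the job done as asked, in the order asked, and still so for the second after the job is handed in, while the arm keeps its last pose, push and grip.
It also fails if it takes over 72 s, if anything falls off the work surface, if the arm or the gripper's body presses on something with over 40 N, if the wrist force passes 120 N, or if a joint passes its speed limit or range.

## Working session

There is one attempt and no reset: what is moved stays moved. The work goes in short steps, Python scripts to look and compute and a tool call to move; the robot and the scene stay as the last step left them, time stands still between calls to the robot, and variables do not carry over. Pictures are saved under pics/ and viewed, about 8 in all and at most 12, crops included, and the job is handed in when it is done.

Besides the shell and the picture viewer there is one more tool, called after ">>>" as name(argument=value, ...) on one line, values as JSON. arm_command: Moves the arm, as the interface text tells. Its arguments: {"type":"object","properties":{"deltas":{"type":"array"},"squeeze":{"type":"number"}},"required":["deltas"]}

```bash
mkdir -p pics; ls; cat > h.py <<'E'
import numpy as np, cv2
from rig import telemetry, vision, bot
def cam(n,save=None):
    c=vision.camera(n)
    np.savez(f'{n}.npz',**c)
    if save: cv2.imwrite('pics/'+save,cv2.cvtColor(c['img'],cv2.COLOR_RGB2BGR))
    return c
def ray(c,u,v,z):
    M=np.linalg.inv(c['camera_from_world']); d=M[:3,:3]@np.array([(u-c['cx'])/c['fx'],(v-c['cy'])/c['fy'],1.]); o=M[:3,3]
    return o+d*(z-o[2])/d[2]
def cloud(c):
    v,u=np.mgrid[:420,:560]; z=c['range_z'].astype(float)
    P=np.stack([(u-c['cx'])/c['fx']*z,(v-c['cy'])/c['fy']*z,z,np.ones_like(z)],-1)
    W=(P@np.linalg.inv(c['camera_from_world']).T)[...,:3]; W[z==0]=np.nan
    return W
E
python3 - <<'E'
from h import *
s=telemetry.observe(); print(s)
for n in('top','side'):
    c=cam(n,n+'0.png'); M=np.linalg.inv(c['camera_from_world']); print(n,c['fx'],c['cx'],c['cy'],M.round(3).tolist())
E
```

```text
pics
{'clock': 0.0, 'q': array([ 1.05898671,  0.46837381, -0.01159819,  1.60364777,  0.00600084,
        1.07140057, -0.05628951]), 'joint_vel': array([-0.00149389, -0.00015686,  0.00017243,  0.00097866,  0.00058437,
       -0.0017173 ,  0.00016803]), 'joint_torque': array([-4.70857012e-04, -5.32386732e+01,  2.12606799e-02, -2.51302135e+01,
        1.14662095e-02,  7.81654555e-03,  9.26451236e-07]), 'position': array([ 293.37677694, -579.4148201 ,  244.33049823]), 'ee_rot': array([-8.55924001e-04,  9.72658992e-01,  2.32236259e-01, -2.70155065e-04]), 'force': array([0.63463136, 0.7953564 , 0.03739001]), 'ft_torque': array([-0.01555962, -0.00413413,  0.06616967]), 'width': 1.0017328593168657}
top 432.3755631817135 268.6901945467237 207.86191336186516 [[-0.022, -0.987, 0.162, 393.174], [-0.999, 0.025, 0.021, 89.398], [-0.025, -0.162, -0.987, 1130.132], [0.0, 0.0, 0.0, 1.0]]
side 451.4614896629774 286.0348321696227 208.4676187813604 [[-0.645, 0.521, -0.558, 1169.162], [0.764, 0.454, -0.459, 622.275], [0.014, -0.723, -0.691, 843.782], [0.0, 0.0, 0.0, 1.0]]
```

View pics/top0.png

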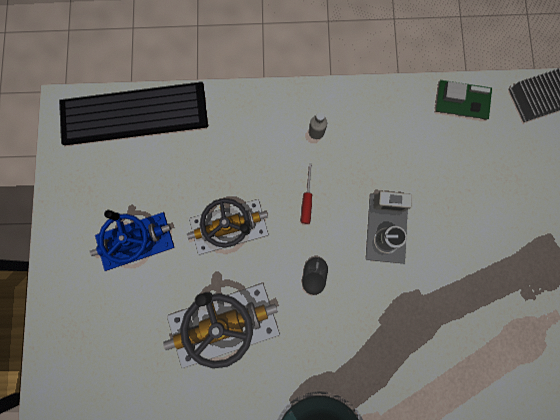

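View pics/side0.png

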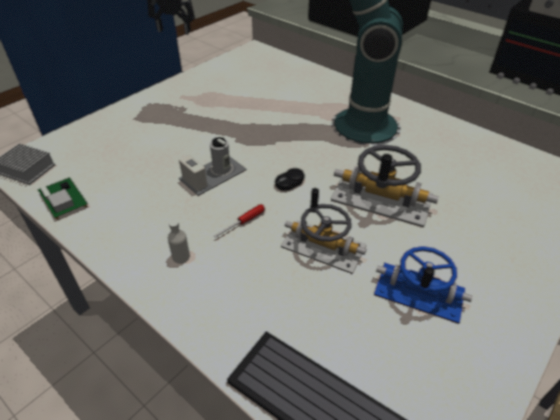

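Top view: there are three valves, a blue one at (132,238), a small brass one at (228,223) and a large brass one at (218,332). The one meant is the small brass valve at (228,223), side view (325,235), because it is not blue and is the smaller of the two brass ones. The can is on the reader at top (391,237), the mouse at (315,275), the screwdriver at (307,195) and the bottle at (318,125). Next I'll confirm this in one enlarged crop and measure.

```bash
python3 - <<'E'
from h import *
t=cv2.imread('pics/top0.png'); s=cv2.imread('pics/side0.png')
f=lambda im,x,y,w,h:cv2.resize(im[y:y+h,x:x+w],(400,300),interpolation=cv2.INTER_CUBIC)
cv2.imwrite('pics/crop0.png',np.vstack([np.hstack([f(t,182,185,96,72),f(t,351,184,80,60+0)]),np.hstack([f(s,276,180,96,72+20),f(s,172,130,80,60)])]))
T=dict(np.load('top.npz'));S=dict(np.load('side.npz'))
for n,c in(('top',T),('side',S)):
    W=cloud(c)
    for lab,(x0,x1,y0,y1) in (dict(valve=(185,275,190,260),scan=(360,420,182,270),mouse=(295,335,250,300)) if n=='top' else dict(valve=(276,372,180,270),scan=(172,252,130,195))).items():
        p=W[y0:y1,x0:x1].reshape(-1,3); p=p[np.isfinite(p[:,0])]
        for a,b in((-5,3),(3,15),(70,110),(80,100),(100,110),(110,150)):
            q=p[(p[:,2]>a)&(p[:,2]<b)]
            if len(q)>4: print(n,lab,(a,b),len(q),q.mean(0).round(1),q.min(0).round(1),q.max(0).round(1))
E
```

```text
top valve (-5, 3) 2793 [5.372e+02 2.140e+02 2.000e-01] [444.   98.7  -4.9] [633.6 337.3   3. ]
top valve (3, 15) 1747 [533.8 215.5   7.6] [443.7  99.    3. ] [632.2 336.4  14.9]
top valve (70, 110) 947 [531.6 222.3  93. ] [473.2 160.1  70.6] [591.4 280.1 107.6]
top valve (80, 100) 902 [531.8 222.8  93.4] [473.2 160.1  80.1] [591.4 280.1 100. ]
top valve (100, 110) 16 [527.  210.1 102.7] [502.3 162.  100.2] [537.8 227.3 107.6]
top valve (110, 150) 71 [511.  168.7 142.8] [502.7 160.2 116.1] [521.4 177.6 149.3]
top scan (-5, 3) 2133 [ 5.247e+02 -2.061e+02  3.000e-01] [ 409.9 -286.4   -5. ] [ 643.  -117.9    3. ]
top scan (3, 15) 1896 [ 510.8 -188.2    6.5] [ 410.2 -284.6    3. ] [ 641.2 -117.7   14.9]
top scan (70, 110) 887 [ 536.8 -192.1   87.2] [ 461.2 -239.3   70. ] [ 601.6 -158.2  109.8]
top scan (80, 100) 213 [ 495.9 -183.7   93.6] [ 461.2 -224.1   80.1] [ 592.2 -159.9   99.7]
top scan (100, 110) 198 [ 486.8 -188.1  106.4] [ 463.3 -210.1  100.1] [ 506.  -163.4  109.8]
top scan (110, 150) 41 [ 488.5 -177.   111.3] [ 472.1 -202.5  110.1] [ 502.3 -162.3  113.4]
top mouse (-5, 3) 1047 
[... 529 characters left out ...]
0) 28 [519.5 180.  104.5] [510.2 165.3 100.5] [535.8 222.1 109. ]
side valve (110, 150) 127 [514.3 172.6 132.2] [362.5 160.8 110.3] [523.6 233.1 149.4]
side scan (-5, 3) 3153 [ 463.5 -253.2   -0.5] [ 276.8 -464.    -5. ] [650.6 -50.7   3. ]
side scan (3, 15) 786 [ 511.9 -184.5    6.1] [ 281.4 -421.7    3. ] [625.  -78.3  14.9]
side scan (70, 110) 569 [ 534.9 -186.4   85.1] [ 462.  -240.8   70.2] [ 602.1 -156.7  109.8]
side scan (80, 100) 150 [ 498.9 -176.3   91.4] [ 462.  -215.3   80.2] [ 584.9 -159.1   99.9]
side scan (100, 110) 106 [ 489.  -185.4  105.4] [ 466.3 -208.9  100.6] [ 507.1 -162.   109.8]
side scan (110, 150) 9 [ 487.6 -174.7  111.1] [ 483.4 -188.8  110.1] [ 491.6 -162.   112.2]
```

View pics/crop0.png

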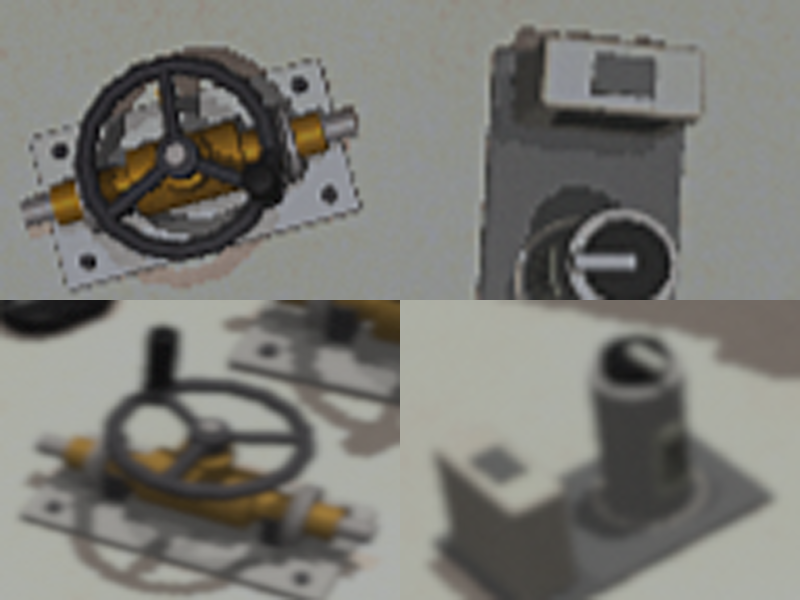

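The crop confirms the choice. The small brass valve has its handle at top view about (245,229). On the can, the rib on the cap points image-left, towards world +y, while the reader head is image-up, towards +x. So the can needs about 90° clockwise. Now the precise angles.

```bash
python3 - <<'E'
from h import *
T=dict(np.load('top.npz')); I=T['img']; H=cv2.cvtColor(I,cv2.COLOR_RGB2HSV); V=H[...,2].astype(int); Sa=H[...,1].astype(int)
np.set_printoptions(linewidth=250)
print(V[225:252,376:408]); print('plate px',I[255,375],I[205+10,372],'table',I[280,380],'head',I[203,395])
def pts(m,z):
    y,x=np.nonzero(m); return np.array([ray(T,a,b,z)[:2] for a,b in zip(x,y)])
def sub(m,x0,x1,y0,y1):
    o=np.zeros((420,560),np.uint8); o[y0:y1,x0:x1]=m[y0:y1,x0:x1]; return o
def rect(p): 
    r=cv2.minAreaRect(p.astype(np.float32)); return np.array(r[0]).round(1),np.array(r[1]).round(1),round(r[2],2)
W=cloud(T)
# scanner plate: darkish grey, low saturation
pm=sub((V>60)&(V<125)&(Sa<40),360,420,185,270); n,l,st,_=cv2.connectedComponentsWithStats(pm); k=1+st[1:,4].argmax(); pm=(l==k)
print('plate',st[k],rect(pts(pm,6)))
hm=sub((V>165)&(Sa<30)&(W[...,2]>60)&(W[...,2]<90),360,420,182,215); print('head',hm.sum(),rect(pts(hm,76)))
# rib
for th in (150,175):
    rm=sub((V>th)&(W[...,2]>98),382,402,228,250); n,l,st,_=cv2.connectedComponentsWithStats(rm)
    print('white can',[(s[:5].tolist()) for s in st[1:]])
# valve plate and wheel
vm=sub((V>150)&(Sa<25),182,278,185,262); print('tablecheck',I[255,200],I[245,205],I[212,257])
wm=sub((V<75)&(W[...,2]>82)&(W[...,2]<106),190,260,190,255); p=pts(wm,97); h=cv2.convexHull(p.astype(np.float32)); print('wheel ell',cv2.fitEllipse(h),cv2.minEnclosingCircle(p.astype(np.float32)))
hm=(W[...,2]>135)&(W[...,2]<152); hm=sub(hm,190,265,190,255); q=pts(hm,146); print('handle top',hm.sum(),q.mean(0),cv2.minEnclosingCircle(q.astype(np.float32)))
bm=sub((Sa>120)&(H[...,0]<30),182,278,185,262); y,x=np.nonzero(bm); d=cv2.fitLine(np.c_[x,y].astype(np.float32),cv2.DIST_HUBER,0,.01,.01).ravel(); print('brass',bm.sum(),d)
a=ray(T,d[2]-30*d[0],d[3]-30*d[1],40);b=ray(T,d[2]+30*d[0],d[3]+30*d[1],40); print('pipe',a,b,np.degrees(np.arctan2(b[1]-a[1],b[0]-a[0])))
E
```

```text
[[ 90  91  72  53  55  58  56  55  58  58  57  56  56  54  52  48  40  59  62  87  92  86  82  84  84  84  85  85  88  84  87 140]
 [ 89  93  61  53  55  55  57  55  56  54  56  54  55  42  61  95 123 137 134 137 138 134 123 102  84  82  83  86  86  82  85 141]
 [ 91  74  56  53  57  56  53  59  67  69  70  52  45 103 128 147 122 116 115 103 102 121 149 145 137  99  84  83  84  83  83 141]
 [ 92  60  53  53  53  68  87  84  77  75  54  54 113 147 157 126  70  58  57  46  38  60  86  87 123 138 115  86  82  83  81 140]
 [ 94  59  54  60  88  82  78  66  57  50  45 120 152 157 112  63  40  36  36  35  37  34  31  31  61 104 142 131  91  80  88 140]
 [ 95  59  70  75  76  62  51  45  42  34  98 149 158 108  50  35  39  40  40  41  39  39  41  39  33  44 104 149 105  80  93 145]
 [ 70  73  81  68  53  47  44  45  38  59 140 160 112  44  32  38  41  41  41  44  42  41  42  39  39  35  47  98 137  95  90 143]
 [ 74  78  68  52  46  47  49  45  35 122 157 164  72  27  39  41  40  41  41  39  42  39  40  43  41  36  34  45 122 129  89 139]
 [ 86  68  49  47  47  68  55  42  43 151 121  99  3
[... 2186 characters left out ...]
83 112 131 102  76  73  70  67  70  68  69  66  68  76 105 121 124 104  87  87  88  89  87  89  88  86  84  94 143 146]
 [ 75  73  73  82 109 121 127 115  86  81  73  71  70  78 103 121 145 127 103  86  85  88  86  86  88  87  86  86  83  91 141 145]]
plate px [88 89 89] [88 88 88] table [140 143 141] head [125 127 131]
plate [ 365  189   46   75 1649] (array([ 523. , -195.4]), array([108.3, 188.9]), 82.91)Traceback (most recent call last):
  File "<stdin>", line 15, in <module>
  File "<stdin>", line 10, in rect
cv2.error: OpenCV(4.12.0) /io/opencv/modules/imgproc/src/convhull.cpp:143: error: (-215:Assertion failed) total >= 0 && (depth == CV_32F || depth == CV_32S) in function 'convexHull'
```

```bash
cat > m.py <<'E'
from h import *
T=dict(np.load('top.npz')); I=T['img']; H=cv2.cvtColor(I,cv2.COLOR_RGB2HSV); V=H[...,2].astype(float); Sa=H[...,1].astype(int); W=cloud(T)
def line(p):
    d=cv2.fitLine(np.float32(p),cv2.DIST_HUBER,0,.01,.01).ravel(); return d
def wline(p,z):
    d=line(p); r=[cv2.norm(0)] if 0 else None
    res=np.abs((np.array(p)-d[2:])@np.array([-d[1],d[0]])); 
    a=ray(T,d[2]-20*d[0],d[3]-20*d[1],z)[:2]; b=ray(T,d[2]+20*d[0],d[3]+20*d[1],z)[:2]; v=b-a
    return ((a+b)/2).round(1),np.degrees(np.arctan2(v[1],v[0])).round(2),np.median(res).round(2)
def edge(row,lo,hi,thr): # subpixel crossing along array between indexes
    for i in range(lo,hi):
        a,b=row[i],row[i+1]
        if (a-thr)*(b-thr)<0: return i+(thr-a)/(b-a)
R=[(edge(V[y],400,415,113),y) for y in range(212,262)]; R=[p for p in R if p[0]]
L=[(edge(V[y],360,370,113),y) for y in range(200,262)]; L=[p for p in L if p[0]]
B=[(x,edge(V[:,x],258,270,113)) for x in range(368,404)]; B=[p for p in B if p[1]]
for n,p in zip('RLB',(R,L,B)): print('plate edge',n,len(p),*wline(p,6))
C=[(x,(V[234:239,x]-40)@np.arange(234,239)/(V[234:239,x]-40).sum()) for x in range(388,397)]
print('rib',C[0],C[-1],*wline(C,110))
def sub(m,x0,x1,y0,y1):
    o=np.zeros((420,560),np.uint8); o[y0:y1,x0:x1]=m[y0:y1,x0:x1]; return o
def pts(m,z):
    y,x=np.nonzero(m); return np.float32([ray(T,a,b,z)[:2] for a,b in zip(x,y)])
cap=sub(V<50,387,407,226,248); e=cv2.convexHull(pts(cap,106)); print('cap',cv2.minEnclosingCircle(e),cv2.fitEllipse(e))
hd=sub((W[...,2]>66)&(W[...,2]<86),370,420,182,215); print('head top',hd.sum(),cv2.minAreaRect(pts(hd,76)))
wm=sub((V<80)&(W[...,2]>80)&(W[...,2]<106),190,262,190,255); p=pts(wm,98); print('wheel',cv2.fitEllipse(cv2.convexHull(p)),cv2.minEnclosingCircle(p))
hm=sub((W[...,2]>138)&(W[...,2]<154),190,265,190,255); q=pts(hm,146); print('handle',hm.sum(),q.mean(0),cv2.minEnclosingCircle(q))
bm=sub((Sa>110)&(H[...,0]<30),182,278,185,262); y,x=np.nonzero(bm); print('brass',bm.sum(),*wline(np.c_[x,y],40))
print('rowvals', V[200,182:200],V[215,262:278])
pl=sub((V>150)&(Sa<25),182,278,185,262); print('plate mask',pl.sum(), I[250,205],I[214,262],I[190,200])
E
python3 m.py
```

```text
plate edge R 48 [ 497.7 -239.4] -6.93 0.48
plate edge L 61 [ 513.2 -139.9] -6.81 0.14
plate edge B 36 [ 430.8 -177.5] -97.12 0.13
rib (388, np.float64(235.88785046728972)) (396, np.float64(235.8830409356725)) [ 486.7 -176.7] -91.48 0.01
cap ((485.7849426269531, -180.23016357421875), 26.046865463256836) ((486.93402099609375, -170.50601196289062), (44.90016174316406, 72.49356079101562), 179.41510009765625)
head top 501 ((579.7537231445312, -197.95640563964844), (81.26741027832031, 38.647987365722656), 83.11504364013672)
wheel ((530.6398315429688, 218.92555236816406), (117.8271713256836, 120.50151062011719), 176.03858947753906) ((528.463623046875, 217.80148315429688), 62.00342559814453)
handle 60 [511.89853 169.46486] ((511.9088439941406, 169.46966552734375), 9.8944730758667)
brass 479 [531.3 221.2] -75.33 3.31
rowvals [148. 146. 145. 146. 143. 146. 145. 146. 148. 148. 147. 147. 147. 147.
 148. 146. 145. 146.] [152. 147. 139. 129. 129.  93. 142. 148. 145. 147. 147. 146. 146. 147.
 146. 143.]
plate mask 523 [147 150 157] [114 107 109] [145 147 142]
```

```bash
cat >> h.py <<'E'
def go(x,y,z,jaw=None):
    """units of delta from measured pose; jaw = world angle (deg) wanted for tool y"""
    from scipy.spatial.transform import Rotation as Ro
    s=telemetry.observe(); R=Ro.from_quat(np.roll(s['ee_rot'],-1)).as_matrix()
    j=np.degrees(np.arctan2(R[1,1],R[0,1])); d=R.T@(np.array([x,y,z])-s['position'])/40
    t=None if jaw is None else -((jaw-j+90)%180-90)/6
    print('t',round(s['clock'],2),'pos',s['position'].round(1),'jaw',j.round(2),'F',s['force'].round(1),'w',round(s['width'],3),'q7',s['q'][6].round(2),'tilt',R[:,2].round(3)); print('delta',d.round(3),'turn',t)
E
python3 - <<'E'
from h import *
T=dict(np.load('top.npz')); S=dict(np.load('side.npz'))
for c in (T,S):
    W=cloud(c); m=(W[...,2]>100)&(W[...,2]<118)&(abs(W[...,0]-487)<40)&(abs(W[...,1]+187)<45); p=W[m]
    print(m.sum(),p.mean(0),np.median(p,0),p.min(0),p.max(0))
print('ribend',ray(T,397.7,236,110),'rim',ray(T,395.7,236.7,96))
V=cv2.cvtColor(T['img'],cv2.COLOR_RGB2GRAY).astype(int)
m=np.zeros((420,560),bool); m[228:247,387:406]=V[228:247,387:406]<46
y,x=np.nonzero(m&(cloud(T)[...,2]>96)); p=np.float32([ray(T,a,b,106)[:2] for a,b in zip(x,y)]); print('cap',len(p),cv2.minEnclosingCircle(p),cv2.fitEllipse(cv2.convexHull(p)))
u=np.array([.9928,-.1201]);n=np.array([.1201,.9928])
for us in(510,504.5): print('spot',us*u-127.6*n,'window',(us+78)*u-127.6*n)
go(487,-187,244,-1.5)
E
```

```text
239 [ 487.05871576 -186.16391371  107.20030579] [ 486.51338105 -186.09855944  106.96624219] [ 463.27131418 -210.14127135  100.14926903] [ 506.03584723 -162.29673901  113.42507855]
115 [ 488.84932954 -184.52430434  105.83506455] [ 489.74889841 -184.87980243  105.4790331 ] [ 466.25469128 -208.8617905   100.59878602] [ 507.08221342 -161.98996433  112.23071894]
ribend [ 486.04556427 -190.04769673  110.        ] rim [ 485.76546987 -189.04113878   96.        ]
cap 162 ((486.73504638671875, -187.22567749023438), 19.733856201171875) ((486.64263916015625, -186.79856872558594), (37.42038345336914, 38.819881439208984), 3.219167947769165)
spot [ 491.00324 -187.93228] window [ 568.44164 -197.30008]
spot [ 485.54284 -187.27173] window [ 562.98124 -196.63953]
t 0.1 pos [ 293.4 -579.5  244.4] jaw -63.14 F [ 0.3  0.5 -0.4] w 0.997 q7 -0.06 tilt [-0.001  0.001 -1.   ]
delta [ 8.75  -6.567  0.02 ] turn -10.274119915992179
```

>>> arm_command(deltas=[[85, 0.6, -0.45, 0, -0.8], [85, 1.4, -1.05, 0, -1.7], [85, 2.2, -1.65, 0, -2.6], [85, 3.0, -2.25, 0, -3.5], [85, 3.8, -2.85, 0, -4.4], [85, 4.6, -3.45, 0, -5.3], [85, 5.4, -4.05, 0, -6.2], [85, 6.2, -4.65, 0, -7.1], [85, 7.0, -5.25, 0, -8.0], [85, 7.8, -5.85, 0, -8.9], [85, 8.4, -6.3, 0, -9.8], [85, 8.75, -6.567, 0, -10.27]], squeeze=40)

```text
clock: 1.1
position: [488.5, -183.3, 245.3]
ee_rot: [-0.0, 0.713, 0.701, 0.001]
force: [-0.2, 0.5, 0.0]
width: 0.998
```

```bash
python3 -c "
from h import *
go(487,-187,72,-1.5)"
```

```text
t 1.1 pos [ 488.5 -183.3  245.3] jaw -1.02 F [-0.2  0.5  0. ] w 0.998 q7 0.16 tilt [ 0.     0.001 -1.   ]
delta [-0.098 -0.037  4.332] turn 0.08063183874925291
```

>>> arm_command(deltas=[[85, 0, 0, 0, 0], [85, 0, 0, 0.5, 0], [85, 0, 0, 1.2, 0], [85, 0, 0, 1.9, 0], [85, 0, 0, 2.3, 0], [85, 0, 0, 2.5, 0], [85, 0, 0, 2.5, 0], [85, 0, 0, 2.5, 0]])

```text
clock: 1.77
position: [487.2, -188.4, 145.5]
ee_rot: [0.0, 0.717, 0.697, -0.0]
force: [0.2, 0.3, 0.2]
width: 0.995
```

```bash
python3 -c "
from h import *
go(487,-187,72,-1.5)"
```

```text
t 1.77 pos [ 487.2 -188.4  145.5] jaw -1.63 F [0.2 0.3 0.2] w 0.995 q7 0.09 tilt [-0. -0. -1.]
delta [ 0.037 -0.005  1.837] turn -0.021179247359979076
```

>>> arm_command(deltas=[[85, 0.02, 0, 0.5, 0], [85, 0.04, 0, 1.1, 0], [85, 0.04, 0, 1.6, 0], [85, 0.04, 0, 1.84, 0], [85, 0.04, 0, 1.84, 0], [70, 0.04, 0, 1.84, 0], [60, 0.04, 0, 1.84, 0], [55, 0.04, 0, 1.84, 0], [50, 0.04, 0, 1.84, 0], [50, 0.04, 0, 1.84, 0], [50, 0.04, 0, 1.84, 0], [50, 0.04, 0, 1.84, 0]], squeeze=30)

```text
clock: 2.77
position: [487.5, -186.2, 73.1]
ee_rot: [0.001, 0.717, 0.698, -0.0]
force: [-2.8, 0.9, 5.6]
width: 0.623
```

```bash
python3 -c "
from h import *
go(487,-187,72,-1.5)"
```

```text
t 2.77 pos [ 487.5 -186.2   73.1] jaw -1.54 F [-2.8  0.9  5.6] w 0.623 q7 0.03 tilt [ 0.001 -0.001 -1.   ]
delta [-0.019 -0.012  0.027] turn -0.007453034519232442
```

>>> arm_command(deltas=[[50, 0, 0, 0, 0.4], [50, 0, 0, 0, 1.1], [50, 0, 0, 0, 1.8], [50, 0, 0, 0, 2.5], [50, 0, 0, 0, 3.2], [50, 0, 0, 0, 3.9], [50, 0, 0, 0, 4.6], [50, 0, 0, 0, 5.3], [50, 0, 0, 0, 6.0], [50, 0, 0, 0, 6.7], [50, 0, 0, 0, 7.4], [50, 0, 0, 0, 8.0]])

```text
clock: 3.77
position: [489.4, -186.1, 73.1]
ee_rot: [0.001, 0.939, 0.345, 0.002]
force: [2.8, -0.4, -0.0]
width: 0.625
```

>>> arm_command(deltas=[[50, 0, 0, 0, 0.7], [50, 0, 0, 0, 1.4], [50, 0, 0, 0, 2.1], [50, 0, 0, 0, 2.8], [50, 0, 0, 0, 3.5], [50, 0, 0, 0, 4.2], [50, 0, 0, 0, 4.9], [50, 0, 0, 0, 5.6], [50, 0, 0, 0, 6.3], [50, 0, 0, 0, 7.0], [50, 0, 0, 0, 7.6], [50, 0, 0, 0, 7.9]])

```text
clock: 4.77
position: [489.3, -186.9, 73.2]
ee_rot: [0.001, 0.998, -0.062, 0.003]
force: [2.6, -1.8, 0.3]
width: 0.624
```

>>> arm_command(deltas=[[50, 0, 0, 0, 0], [50, 0, 0, 0, 0], [50, 0, 0, 0, 0], [60, 0, 0, 0, 0], [70, 0, 0, 0, 0], [85, 0, 0, 0, 0], [85, 0, 0, 0, 0], [85, 0, 0, 0, 0]])

```text
clock: 5.43
position: [486.8, -185.6, 71.3]
ee_rot: [-0.0, 0.998, -0.06, -0.001]
force: [0.5, -0.2, -0.5]
width: 0.994
```

```bash
python3 -c "
from h import *
go(487,-187,200,-97)"
```

```text
t 5.43 pos [ 486.8 -185.6   71.3] jaw -96.92 F [ 0.5 -0.2 -0.5] w 0.994 q7 -1.31 tilt [-0.001  0.001 -1.   ]
delta [ 0.007  0.034 -3.217] turn 0.01407001809961391
```

>>> arm_command(deltas=[[85, 0, 0, -0.3, 0], [85, 0, 0, -1, 0], [85, 0, 0, -1.8, 0], [85, 0, 0, -2.6, 0], [85, 0, 0, -3.3, 0], [85, 0, 0, -4, 0]])

```text
clock: 5.93
position: [487.0, -185.8, 234.2]
ee_rot: [0.0, 0.998, -0.06, 0.0]
force: [0.5, 0.2, -0.4]
width: 0.996
```

>>> arm_command(deltas=[[60, -0.02, -0.4, 0, -0.2], [60, -0.07, -1.2, 0, -0.5], [60, -0.11, -2.0, 0, -0.8], [60, -0.15, -2.9, 0, -1.2], [60, -0.19, -3.8, 0, -1.6], [60, -0.24, -4.7, 0, -2.0], [60, -0.28, -5.6, 0, -2.4], [60, -0.33, -6.5, 0, -2.8], [60, -0.38, -7.4, 0, -3.1], [60, -0.41, -8.1, 0, -3.4], [60, -0.44, -8.6, 0, -3.55], [60, -0.45, -8.89, 0, -3.65]])

```text
clock: 6.93
position: [511.5, 172.7, 232.0]
ee_rot: [-0.0, 0.991, 0.133, -0.0]
force: [-0.6, -0.8, -0.3]
width: 0.701
```

```bash
python3 - <<'E'
from h import *
c=cam('top','top1.png'); s=cam('side','side1.png')
go(512,169.5,160,-75)
t=cv2.imread('pics/top1.png'); b=cv2.imread('pics/side1.png')
f=lambda im,x,y,w,h:cv2.resize(im[y:y+h,x:x+w],(400,300),interpolation=cv2.INTER_CUBIC)
cv2.imwrite('pics/crop1.png',np.vstack([np.hstack([f(t,172,175,112,84),f(t,351,190,80,60)]),np.hstack([f(b,260,130,128,96),f(b,172,130,80,60)])]))
E
```

```text
t 7.03 pos [511.8 171.3 231.8] jaw -74.82 F [-0.3 -0.1  0. ] w 0.705 q7 -1.73 tilt [-0.  0. -1.]
delta [-0.006  0.046  1.794] turn 0.030429840935151258
```

View pics/crop1.png

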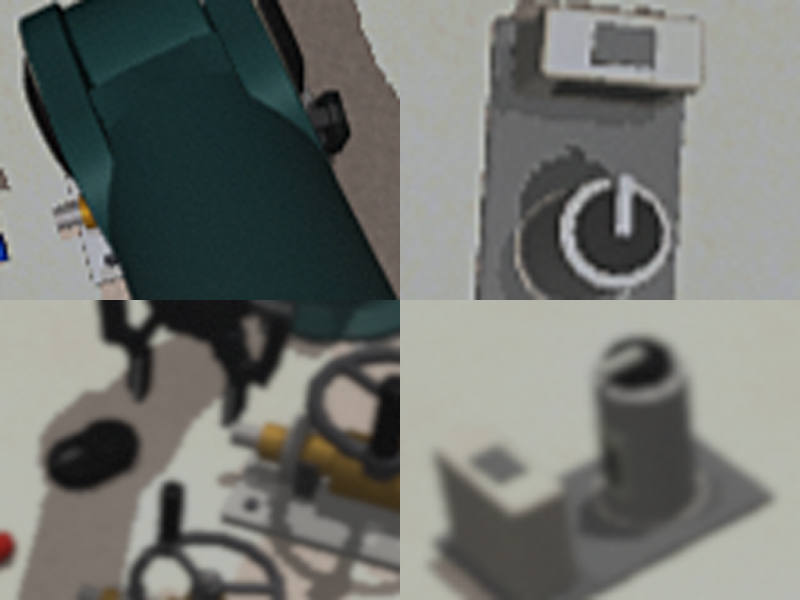

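The can now stands on its spot with the rib at top-view about (476,230) pointing at the head. The arm is above the valve handle. Next I'll check the rib angle in numbers before going on.

```bash
python3 - <<'E'
from h import *
T=dict(np.load('top.npz')); V=cv2.cvtColor(T['img'],cv2.COLOR_RGB2GRAY).astype(float)
np.set_printoptions(linewidth=200); 
C=[]
for y in range(229,237):
    w=np.clip(V[y,392:400]-50,0,None); C.append((w@np.arange(392,400)/w.sum(),y))
C=np.array(C); print(V[225:239,390:402].astype(int)); print(C[:,0].round(2))
a,b=[ray(T,*p,110)[:2] for p in (C[-1],C[1])]
d=cv2.fitLine(np.float32([ray(T,*p,110)[:2] for p in C[1:]]),cv2.DIST_L2,0,.01,.01).ravel(); print('rib ang',np.degrees(np.arctan2(d[1],d[0])),np.degrees(np.arctan2(*(b-a)[::-1])))
W=cloud(T)
m=np.zeros((420,560),bool); m[226:247,387:406]=V[226:247,387:406]<46
y,x=np.nonzero(m&(W[...,2]>96)); p=np.float32([ray(T,q,r,106)[:2] for q,r in zip(x,y)]); print('cap',len(p),cv2.minEnclosingCircle(p),cv2.fitEllipse(cv2.convexHull(p)))
go(512,169.5,160,-75)
E
```

```text
[[ 75  82  85  81  97 156 162 131 101  99 101 101]
 [154 161 165  84  99 173 179 162 117  96  98 101]
 [187 146 127  68  97 168 176 172 161 134 105  96]
 [117  69  52  37  96 169 177 145 111 162 162 122]
 [ 46  41  44  33 122 173 184 102  40 104 146 158]
 [ 45  49  45  33 135 174 183  90  37  44  71 117]
 [ 49  50  47  34 134 174 185  91  43  44  38  49]
 [ 51  51  47  38 134 173 185  91  45  46  47  37]
 [ 50  50  47  38 133 174 185  93  45  49  49  44]
 [ 50  50  48  40 134 175 185  92  46  47  49  46]
 [ 52  50  47  36 163 183 188  93  48  49  49  46]
 [ 50  54  49  41 135 144 163  79  45  51  49  48]
 [ 51  51  50  48  70  71  87  53  48  49  50  48]
 [ 52  52  51  50  46  44  44  48  50  50  51  50]]
[395.88 395.34 395.35 395.35 395.36 395.35 395.26 395.28]
rib ang -4.6098394 -4.452978500088285
cap 58 ((486.54376220703125, -183.0896453857422), 19.176647186279297) ((486.7029724121094, -183.28680419921875), (35.93537521362305, 37.8517951965332), 57.605621337890625)
t 7.03 pos [511.8 171.3 231.8] jaw -74.82 F [-0.3 -0.1  0. ] w 0.705 q7 -1.73 tilt [-0.  0. -1.]
delta [-0.006  0.046  1.794] turn 0.030429840935151258
```

```bash
python3 - <<'E'
from h import *
np.set_printoptions(linewidth=220)
S=dict(np.load('side.npz')); c=S['camera_from_world']
def proj(P):
    q=c@np.r_[P,1]; return S['fx']*q[0]/q[2]+S['cx'],S['fy']*q[1]/q[2]+S['cy']
for k in (0,1):
    V=cv2.imread(f'pics/side{k}.png',0).astype(float)
    u,v=proj([487,-187,108]); u0,v0=int(u)-9,int(v)-6
    print(k,u,v); print(V[v0:v0+13,u0:u0+19].astype(int), (u0,v0))
for a in (-4,-7,-10): print(a,proj([487,-187,110]),proj([487+20*np.cos(np.radians(a)),-187+20*np.sin(np.radians(a)),110]))
for a in (86,89,92): print(a,proj([487+20*np.cos(np.radians(a)),-187+20*np.sin(np.radians(a)),110]))
E
```

```text
0 218.61994853298734 139.99158238430363
[[156 148 137 133 132 130 124 116 114 114 113 112 110 109 109 110 110 109 110]
 [169 166 160 159 159 156 147 138 134 131 130 128 123 116 114 114 114 113 112]
 [172 171 171 171 170 168 163 158 155 151 148 146 140 132 130 131 134 131 125]
 [173 172 172 172 169 163 156 151 146 139 135 136 138 138 142 150 155 156 147]
 [173 172 171 165 153 137 120 110 103  97  95  96 100 107 121 143 160 167 165]
 [173 170 163 146 121  95  73  64  71  86  92  83  69  65  84 116 146 164 170]
 [172 167 150 119  84  54  39  50  80 111 124 117  97  74  66  87 124 152 167]
 [171 162 137  95  54  34  31  46  78 112 134 140 132 113  93  83 103 135 158]
 [169 156 126  81  42  26  28  35  57  85 112 131 140 140 129 111 104 125 150]
 [165 150 119  76  39  28  26  27  35  51  73  96 118 133 137 127 117 125 145]
 [161 144 116  75  39  26  22  24  26  30  40  55  76  99 113 115 114 125 142]
 [157 139 115  80  44  24  24  22  22  23  23  28  42  60  76  89 107 125 136]
 [152 135 119  94  64  38  25  24  21  20  19  21  29  40  57  82 109 124 125]] (209, 133)
1 218.61994853298734 
[... 955 characters left out ...]
59  94 125]
 [172 157 136 115  91  64  42  30  26  20  23  23  21  24  33  53  83 111 128]] (209, 133)
-4 (np.float64(218.55608696907888), np.float64(139.39834759229996)) (np.float64(212.94950601998022), np.float64(142.3487710659769))
-7 (np.float64(218.55608696907888), np.float64(139.39834759229996)) (np.float64(212.7165341171094), np.float64(142.1872249002817))
-10 (np.float64(218.55608696907888), np.float64(139.39834759229996)) (np.float64(212.4998927163037), np.float64(142.0181187723408))
86 (np.float64(223.2000200513021), np.float64(142.38365508501437))
89 (np.float64(223.48472805355652), np.float64(142.22394676005126))
92 (np.float64(223.75556987593816), np.float64(142.05658636597025))
```

>>> arm_command(deltas=[[60, 0, 0, 0.4, 0], [60, 0, 0, 1, 0], [60, 0, 0, 1.5, 0], [60, 0, 0, 1.8, 0], [60, 0, 0, 1.8, 0], [60, 0, 0, 1.8, 0]])

```text
clock: 7.53
position: [512.2, 167.5, 159.5]
ee_rot: [0.001, 0.992, 0.129, -0.001]
force: [0.0, -0.0, -0.6]
width: 0.701
```

```bash
python3 -c "
from h import *
cam('side','side2.png'); b=cv2.imread('pics/side2.png')
cv2.imwrite('pics/crop2.png',cv2.resize(b[160:250,255:375],(800,600),interpolation=cv2.INTER_CUBIC))
go(512,169.5,122,-75)"
```

```text
t 7.58 pos [512.8 168.1 160.3] jaw -75.14 F [0.7 0.6 0.8] w 0.705 q7 -1.75 tilt [ 0.001 -0.001 -1.   ]
delta [-0.01  -0.04   0.957] turn -0.022504705424519027
```

View pics/crop2.png

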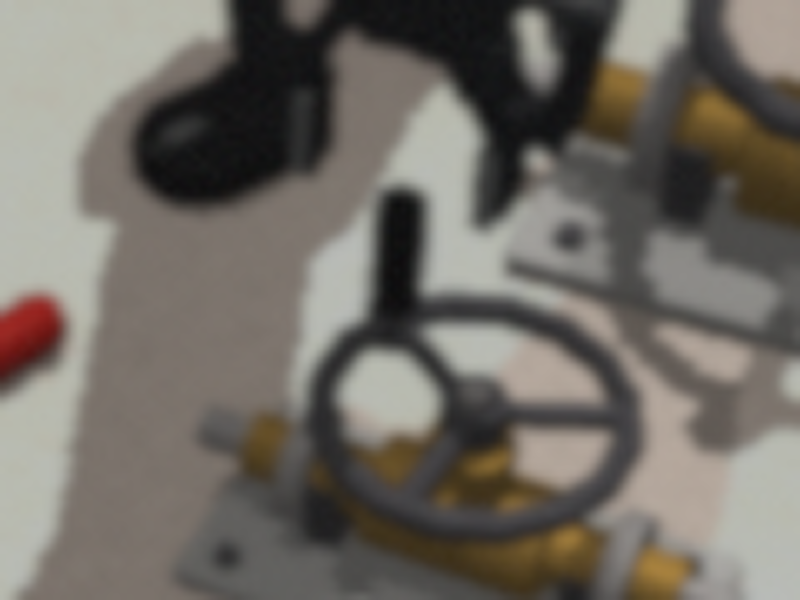

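The fingers at crop (300,165) and (490,215) straddle the handle, whose top is at (400,195). Next I'll go down and grip it.

>>> arm_command(deltas=[[60, 0, -0.02, 0.5, 0], [60, 0, -0.02, 0.95, 0], [60, 0, -0.02, 0.95, 0], [60, 0, -0.02, 0.95, 0], [45, 0, -0.02, 0.95, 0], [30, 0, -0.02, 0.95, 0], [20, 0, -0.02, 0.95, 0], [10, 0, -0.02, 0.95, 0], [10, 0, -0.02, 0.95, 0], [10, 0, -0.02, 0.95, 0], [10, 0, -0.02, 0.95, 0]], squeeze=40)

```text
clock: 8.5
position: [512.8, 169.7, 123.0]
ee_rot: [0.0, 0.991, 0.13, 0.001]
force: [0.0, -2.5, 5.7]
width: 0.226
```

```bash
python3 -c "
from h import *
go(512,169.5,122,-75)
cx,cy=531.5,221.2
s=telemetry.observe()['position']; print(np.hypot(s[0]-cx,s[1]-cy),np.degrees(np.arctan2(s[1]-cy,s[0]-cx)))
# rows: circle clockwise from -110.8 in tool axes, jaw -75 => y=(cos-75,sin-75), x=y rot +90
def rows(a0,n,st):
    t=np.radians(a0); o=[]
    ex=np.array([np.cos(np.radians(15)),np.sin(np.radians(15))]); ey=np.array([np.cos(np.radians(-75)),np.sin(np.radians(-75))])
    for i in range(1,n+1):
        b=np.radians(a0+i*st); d=55*np.array([np.cos(b)-np.cos(t),np.sin(b)-np.sin(t)])/40
        o.append([10,round(float(d@ex),2),round(float(d@ey),2),0,0])
    print(a0,o)
rows(-111,12,-8)
"
```

```text
t 8.5 pos [512.8 169.7 123. ] jaw -75.05 F [ 0.  -2.5  5.7] w 0.226 q7 -1.76 tilt [ 0.002 -0.    -1.   ]
delta [-0.021 -0.     0.024] turn -0.00798761798426284
54.76564757198712 -109.94383060499725
-111 [[10, -0.15, -0.12, 0, 0], [10, -0.28, -0.27, 0, 0], [10, -0.38, -0.42, 0, 0], [10, -0.47, -0.6, 0, 0], [10, -0.53, -0.78, 0, 0], [10, -0.56, -0.97, 0, 0], [10, -0.57, -1.16, 0, 0], [10, -0.55, -1.35, 0, 0], [10, -0.5, -1.54, 0, 0], [10, -0.43, -1.72, 0, 0], [10, -0.33, -1.88, 0, 0], [10, -0.21, -2.03, 0, 0]]
```

>>> arm_command(deltas=[[10, -0.15, -0.12, 0, 0], [10, -0.28, -0.27, 0, 0], [10, -0.38, -0.42, 0, 0], [10, -0.47, -0.6, 0, 0], [10, -0.53, -0.78, 0, 0], [10, -0.56, -0.97, 0, 0], [10, -0.57, -1.16, 0, 0], [10, -0.55, -1.35, 0, 0], [10, -0.5, -1.54, 0, 0], [10, -0.43, -1.72, 0, 0], [10, -0.33, -1.88, 0, 0], [10, -0.21, -2.03, 0, 0]])

```text
clock: 9.5
position: [485.1, 245.8, 122.9]
ee_rot: [0.001, 0.992, 0.13, 0.002]
force: [6.1, -6.3, 9.2]
width: 0.221
```

```bash
cat >> h.py <<'E'
def st(cx=531.5,cy=221.2):
    o=telemetry.observe(); s=o['position']; a=np.arctan2(s[1]-cy,s[0]-cx); f=o['force']
    print('t',round(o['clock'],2),s.round(1),'r',np.hypot(s[0]-cx,s[1]-cy).round(1),'ang',np.degrees(a).round(1),'Frad',(f[0]*np.cos(a)+f[1]*np.sin(a)).round(1),'Ftan',(-f[0]*np.sin(a)+f[1]*np.cos(a)).round(1),'w',round(o['width'],3))
def rows(a0,n,step,r=55):
    t=np.radians(a0); o=[]; b15=np.radians(15); ex=np.array([np.cos(b15),np.sin(b15)]); ey=np.array([np.sin(b15),-np.cos(b15)])
    for i in range(1,n+1):
        b=np.radians(a0+i*step); d=r*np.array([np.cos(b)-np.cos(t),np.sin(b)-np.sin(t)])/40
        o.append([10,round(float(d@ex),2),round(float(d@ey),2),0,0])
    print(a0,o)
E
python3 -c "
from h import *
st(); rows(-207,12,-8)"
```

```text
t 9.5 [485.1 245.8 122.9] r 52.5 ang 152.1 Frad -8.3 Ftan 2.7 w 0.221
-207 [[10, 0.14, -0.13, 0, 0], [10, 0.29, -0.25, 0, 0], [10, 0.46, -0.34, 0, 0], [10, 0.64, -0.4, 0, 0], [10, 0.83, -0.44, 0, 0], [10, 1.02, -0.45, 0, 0], [10, 1.21, -0.44, 0, 0], [10, 1.4, -0.4, 0, 0], [10, 1.58, -0.34, 0, 0], [10, 1.75, -0.25, 0, 0], [10, 1.91, -0.13, 0, 0], [10, 2.04, -0.0, 0, 0]]
```

>>> arm_command(deltas=[[10, 0.14, -0.13, 0, 0], [10, 0.29, -0.25, 0, 0], [10, 0.46, -0.34, 0, 0], [10, 0.64, -0.4, 0, 0], [10, 0.83, -0.44, 0, 0], [10, 1.02, -0.45, 0, 0]])

```text
clock: 10.0
position: [518.0, 273.2, 122.9]
ee_rot: [0.001, 0.992, 0.13, -0.0]
force: [-0.0, -6.7, 12.9]
width: 0.224
```

```bash
python3 -c "
from h import *
st(); rows(-255,10,-6)"
```

```text
t 10.0 [518.  273.2 122.9] r 53.7 ang 104.5 Frad -6.4 Ftan 1.7 w 0.224
-255 [[10, 0.14, 0.01, 0, 0], [10, 0.29, 0.03, 0, 0], [10, 0.42, 0.07, 0, 0], [10, 0.56, 0.12, 0, 0], [10, 0.69, 0.18, 0, 0], [10, 0.81, 0.26, 0, 0], [10, 0.92, 0.35, 0, 0], [10, 1.02, 0.45, 0, 0], [10, 1.11, 0.57, 0, 0], [10, 1.19, 0.69, 0, 0]]
```

>>> arm_command(deltas=[[10, 0.14, 0.01, 0, 0], [10, 0.29, 0.03, 0, 0], [10, 0.42, 0.07, 0, 0], [10, 0.56, 0.12, 0, 0], [10, 0.69, 0.18, 0, 0], [10, 0.81, 0.26, 0, 0], [10, 0.92, 0.35, 0, 0], [10, 1.02, 0.45, 0, 0], [10, 1.11, 0.57, 0, 0], [10, 1.19, 0.69, 0, 0]])

```text
clock: 10.83
position: [569.8, 262.3, 122.9]
ee_rot: [-0.001, 0.991, 0.131, -0.0]
force: [-2.1, 2.7, 10.9]
width: 0.222
```

```bash
python3 -c "
from h import *
st(); rows(-315,12,-3)
P=np.array([[512.8,169.7],[485.1,245.8],[518,273.2],telemetry.observe()['position'][:2]])
print(np.linalg.lstsq(np.c_[2*P],(P**2).sum(1)-55**2-0*P[:,0],rcond=None)[0] if 0 else '')
from scipy.optimize import least_squares as ls
print(ls(lambda c:np.hypot(*(P-c).T)-55,[531,221]).x, ls(lambda c:np.hypot(*(P-c[:2]).T)-c[2],[531,221,55]).x)
"
```

```text
t 10.83 [569.8 262.3 122.9] r 56.2 ang 47.0 Frad 0.6 Ftan 3.4 w 0.222
-315 [[10, 0.03, 0.06, 0, 0], [10, 0.07, 0.13, 0, 0], [10, 0.09, 0.19, 0, 0], [10, 0.12, 0.26, 0, 0], [10, 0.14, 0.33, 0, 0], [10, 0.15, 0.4, 0, 0], [10, 0.17, 0.47, 0, 0], [10, 0.18, 0.54, 0, 0], [10, 0.18, 0.62, 0, 0], [10, 0.18, 0.69, 0, 0], [10, 0.18, 0.76, 0, 0], [10, 0.18, 0.83, 0, 0]]

[533.93750682 220.52794782] [533.96151717 220.50937942  55.03476139]
```

```bash
sed -i 's/cx=531.5,cy=221.2/cx=533.9,cy=220.5/' h.py; python3 -c "
from h import *
st(); rows(49.2,12,-2.5)"
```

```text
t 10.83 [569.8 262.3 122.9] r 55.1 ang 49.4 Frad 0.7 Ftan 3.4 w 0.222
49.2 [[10, 0.03, 0.05, 0, 0], [10, 0.06, 0.1, 0, 0], [10, 0.09, 0.16, 0, 0], [10, 0.12, 0.21, 0, 0], [10, 0.14, 0.26, 0, 0], [10, 0.16, 0.32, 0, 0], [10, 0.18, 0.38, 0, 0], [10, 0.2, 0.44, 0, 0], [10, 0.21, 0.49, 0, 0], [10, 0.22, 0.55, 0, 0], [10, 0.23, 0.61, 0, 0], [10, 0.23, 0.67, 0, 0]]
```

>>> arm_command(deltas=[[10, 0.03, 0.05, 0, 0], [10, 0.06, 0.1, 0, 0], [10, 0.09, 0.16, 0, 0], [10, 0.12, 0.21, 0, 0], [10, 0.14, 0.26, 0, 0], [10, 0.16, 0.32, 0, 0], [10, 0.18, 0.38, 0, 0], [10, 0.2, 0.44, 0, 0], [10, 0.21, 0.49, 0, 0], [10, 0.22, 0.55, 0, 0], [10, 0.23, 0.61, 0, 0], [10, 0.23, 0.67, 0, 0]])

```text
clock: 11.83
position: [585.8, 239.3, 123.0]
ee_rot: [-0.001, 0.991, 0.131, 0.0]
force: [-0.5, 3.3, 8.3]
width: 0.223
```

```bash
python3 -c "
from h import *
st()"
```

```text
t 11.83 [585.8 239.3 123. ] r 55.2 ang 19.9 Frad 0.6 Ftan 3.2 w 0.223
```

>>> arm_command(deltas=[[10, 0, 0.03, 0, 0], [10, 0, 0.06, 0, 0], [10, 0, 0.09, 0, 0], [10, 0, 0.12, 0, 0], [10, 0, 0.12, 0, 0]])

```text
clock: 12.25
position: [587.4, 234.3, 123.0]
ee_rot: [-0.001, 0.991, 0.131, 0.0]
force: [-0.2, 1.3, 9.0]
width: 0.223
```

```bash
python3 -c "
from h import *
st()"
```

```text
t 12.25 [587.4 234.3 123. ] r 55.2 ang 14.5 Frad 0.2 Ftan 1.3 w 0.223
```

>>> arm_command(deltas=[[10, 0, 0.02, 0, 0], [10, 0, 0.04, 0, 0], [10, 0, 0.04, 0, 0], [10, 0, 0.04, 0, 0]])

```text
clock: 12.58
position: [587.5, 233.8, 123.0]
ee_rot: [-0.002, 0.991, 0.131, 0.0]
force: [0.2, 3.3, 9.4]
width: 0.226
```

```bash
python3 -c "
from h import *
st()"
```

```text
t 12.58 [587.5 233.8 123. ] r 55.2 ang 14.0 Frad 0.9 Ftan 3.1 w 0.226
```

>>> arm_command(deltas=[[10, 0, 0.02, 0, 0], [10, 0, 0.04, 0, 0], [10, 0, 0.04, 0, 0], [10, 0, 0.04, 0, 0]])

```text
clock: 12.92
position: [587.5, 233.7, 123.0]
ee_rot: [-0.003, 0.991, 0.132, 0.0]
force: [-1.0, 6.6, 8.3]
width: 0.219
```

```bash
python3 -c "
from h import *
st()"
```

```text
t 12.92 [587.5 233.7 123. ] r 55.2 ang 13.9 Frad 0.6 Ftan 6.7 w 0.219
```

>>> arm_command(deltas=[[10, 0, 0.03, 0, 0], [10, 0, 0.06, 0, 0], [10, 0, 0.06, 0, 0], [10, 0, 0.06, 0, 0]])

```text
clock: 13.25
position: [587.5, 233.6, 123.0]
ee_rot: [-0.004, 0.991, 0.133, 0.0]
force: [-1.9, 9.2, 6.8]
width: 0.224
```

```bash
python3 -c "
from h import *
st()"
```

```text
t 13.25 [587.5 233.6 123. ] r 55.2 ang 13.7 Frad 0.3 Ftan 9.3 w 0.224
```

The wheel is at its stop: the angle stays at 13.8° while the tangential force rises to 9 N, against about 3 N when turning. Next I'll open it 720°.

```bash
python3 -c "
from h import *
for a in (14,134,254): rows(a,12,10)"
```

```text
14 [[10, -0.02, -0.24, 0, 0], [10, -0.07, -0.47, 0, 0], [10, -0.17, -0.69, 0, 0], [10, -0.31, -0.89, 0, 0], [10, -0.47, -1.06, 0, 0], [10, -0.67, -1.2, 0, 0], [10, -0.88, -1.31, 0, 0], [10, -1.11, -1.37, 0, 0], [10, -1.35, -1.4, 0, 0], [10, -1.59, -1.38, 0, 0], [10, -1.82, -1.32, 0, 0], [10, -2.04, -1.23, 0, 0]]
134 [[10, -0.2, 0.13, 0, 0], [10, -0.37, 0.3, 0, 0], [10, -0.51, 0.49, 0, 0], [10, -0.62, 0.71, 0, 0], [10, -0.68, 0.94, 0, 0], [10, -0.71, 1.18, 0, 0], [10, -0.69, 1.42, 0, 0], [10, -0.63, 1.65, 0, 0], [10, -0.54, 1.87, 0, 0], [10, -0.4, 2.07, 0, 0], [10, -0.24, 2.24, 0, 0], [10, -0.04, 2.38, 0, 0]]
254 [[10, 0.22, 0.11, 0, 0], [10, 0.45, 0.17, 0, 0], [10, 0.68, 0.2, 0, 0], [10, 0.92, 0.18, 0, 0], [10, 1.16, 0.12, 0, 0], [10, 1.37, 0.02, 0, 0], [10, 1.57, -0.11, 0, 0], [10, 1.75, -0.28, 0, 0], [10, 1.89, -0.47, 0, 0], [10, 1.99, -0.69, 0, 0], [10, 2.06, -0.92, 0, 0], [10, 2.08, -1.15, 0, 0]]
```

>>> arm_command(deltas=[[10, -0.02, -0.37, 0, 0], [10, -0.07, -0.6, 0, 0], [10, -0.17, -0.82, 0, 0], [10, -0.31, -1.02, 0, 0], [10, -0.47, -1.19, 0, 0], [10, -0.67, -1.33, 0, 0], [10, -0.88, -1.44, 0, 0], [10, -1.11, -1.5, 0, 0], [10, -1.35, -1.53, 0, 0], [10, -1.59, -1.51, 0, 0], [10, -1.82, -1.45, 0, 0], [10, -2.04, -1.36, 0, 0]])

```text
clock: 14.25
position: [496.3, 260.4, 122.9]
ee_rot: [-0.001, 0.991, 0.131, 0.001]
force: [3.6, 1.2, 8.2]
width: 0.222
```

```bash
python3 -c "
from h import *
st()"
```

```text
t 14.25 [496.3 260.4 122.9] r 54.8 ang 133.3 Frad -1.6 Ftan -3.5 w 0.222
```

Tracking is good. I'll continue.

>>> arm_command(deltas=[[10, -0.2, 0.13, 0, 0], [10, -0.37, 0.3, 0, 0], [10, -0.51, 0.49, 0, 0], [10, -0.62, 0.71, 0, 0], [10, -0.68, 0.94, 0, 0], [10, -0.71, 1.18, 0, 0], [10, -0.69, 1.42, 0, 0], [10, -0.63, 1.65, 0, 0], [10, -0.54, 1.87, 0, 0], [10, -0.4, 2.07, 0, 0], [10, -0.24, 2.24, 0, 0], [10, -0.04, 2.38, 0, 0]])

```text
clock: 15.25
position: [518.9, 167.4, 122.9]
ee_rot: [-0.001, 0.991, 0.131, -0.0]
force: [-2.2, 2.3, 12.0]
width: 0.226
```

```bash
python3 -c "
from h import *
st()"
```

```text
t 15.25 [518.9 167.4 122.9] r 55.1 ang -105.8 Frad -1.7 Ftan -2.7 w 0.226
```

>>> arm_command(deltas=[[10, 0.22, 0.11, 0, 0], [10, 0.45, 0.17, 0, 0], [10, 0.68, 0.2, 0, 0], [10, 0.92, 0.18, 0, 0], [10, 1.16, 0.12, 0, 0], [10, 1.37, 0.02, 0, 0], [10, 1.57, -0.11, 0, 0], [10, 1.75, -0.28, 0, 0], [10, 1.89, -0.47, 0, 0], [10, 1.99, -0.69, 0, 0], [10, 2.06, -0.92, 0, 0], [10, 2.08, -1.15, 0, 0]])

```text
clock: 16.25
position: [587.9, 232.2, 122.9]
ee_rot: [0.0, 0.991, 0.13, 0.0]
force: [-0.9, -3.1, 11.0]
width: 0.223
```

```bash
python3 -c "
from h import *
st()"
```

```text
t 16.25 [587.9 232.2 122.9] r 55.3 ang 12.2 Frad -1.5 Ftan -2.8 w 0.223
```

One turn is done, with about 1.5° of lag. Now the second turn.

>>> arm_command(deltas=[[10, -0.02, -0.24, 0, 0], [10, -0.07, -0.47, 0, 0], [10, -0.17, -0.69, 0, 0], [10, -0.31, -0.89, 0, 0], [10, -0.47, -1.06, 0, 0], [10, -0.67, -1.2, 0, 0], [10, -0.88, -1.31, 0, 0], [10, -1.11, -1.37, 0, 0], [10, -1.35, -1.4, 0, 0], [10, -1.59, -1.38, 0, 0], [10, -1.82, -1.32, 0, 0], [10, -2.04, -1.23, 0, 0]])

```text
clock: 17.25
position: [496.3, 260.4, 123.0]
ee_rot: [-0.001, 0.991, 0.131, 0.001]
force: [3.4, 0.7, 7.3]
width: 0.223
```

>>> arm_command(deltas=[[10, -0.2, 0.13, 0, 0], [10, -0.37, 0.3, 0, 0], [10, -0.51, 0.49, 0, 0], [10, -0.62, 0.71, 0, 0], [10, -0.68, 0.94, 0, 0], [10, -0.71, 1.18, 0, 0], [10, -0.69, 1.42, 0, 0], [10, -0.63, 1.65, 0, 0], [10, -0.54, 1.87, 0, 0], [10, -0.4, 2.07, 0, 0], [10, -0.24, 2.24, 0, 0], [10, -0.04, 2.38, 0, 0]])

```text
clock: 18.25
position: [518.9, 167.5, 122.9]
ee_rot: [-0.001, 0.991, 0.131, -0.0]
force: [-2.2, 2.6, 11.2]
width: 0.219
```

```bash
python3 -c "
from h import *
st()"
```

```text
t 18.25 [518.9 167.5 122.9] r 55.1 ang -105.8 Frad -1.9 Ftan -2.9 w 0.219
```

>>> arm_command(deltas=[[10, 0.22, 0.11, 0, 0], [10, 0.45, 0.17, 0, 0], [10, 0.68, 0.2, 0, 0], [10, 0.92, 0.18, 0, 0], [10, 1.16, 0.12, 0, 0], [10, 1.37, 0.02, 0, 0], [10, 1.57, -0.11, 0, 0], [10, 1.75, -0.28, 0, 0], [10, 1.89, -0.47, 0, 0], [10, 1.99, -0.69, 0, 0], [10, 2.06, -0.92, 0, 0], [10, 2.08, -1.15, 0, 0]])

```text
clock: 19.25
position: [587.9, 232.2, 122.9]
ee_rot: [0.0, 0.991, 0.13, 0.0]
force: [-0.3, -3.6, 11.9]
width: 0.219
```

```bash
python3 -c "
from h import *
st()"
```

```text
t 19.25 [587.9 232.2 122.9] r 55.3 ang 12.2 Frad -1.1 Ftan -3.5 w 0.219
```

>>> arm_command(deltas=[[10, 0, 0, 0, 0], [10, 0, 0, 0, 0], [10, 0, 0, 0, 0]])

```text
clock: 19.5
position: [587.3, 234.5, 122.9]
ee_rot: [-0.001, 0.991, 0.131, 0.0]
force: [-1.4, 2.2, 8.8]
width: 0.22
```

```bash
python3 -c "
from h import *
st()"
```

```text
t 19.5 [587.3 234.5 122.9] r 55.2 ang 14.7 Frad -0.8 Ftan 2.5 w 0.22
```

>>> arm_command(deltas=[[10, 0, 0.01, 0, 0], [10, 0, 0.02, 0, 0], [10, 0, 0.02, 0, 0], [10, 0, 0.02, 0, 0], [10, 0, 0.02, 0, 0], [10, 0, 0.02, 0, 0]])

```text
clock: 20.0
position: [587.6, 233.5, 123.0]
ee_rot: [-0.001, 0.991, 0.131, 0.0]
force: [-1.4, 2.1, 8.1]
width: 0.219
```

```bash
python3 - <<'E'
from h import *
st(); print(abs(telemetry.observe()['joint_vel']).max())
c=cam('side','side3.png'); T=cam('top','top3.png'); st()
t=cv2.imread('pics/top3.png'); b=cv2.imread('pics/side3.png')
f=lambda im,x,y,w,h:cv2.resize(im[y:y+h,x:x+w],(400,300),interpolation=cv2.INTER_CUBIC)
cv2.imwrite('pics/crop3.png',np.vstack([np.hstack([f(t,160,80,280,210),f(t,351,190,80,60)]),np.hstack([f(b,260,130,128,96),f(b,140,130,160,120)])]))
V=cv2.cvtColor(T['img'],cv2.COLOR_RGB2GRAY).astype(float)
C=np.array([((np.clip(V[y,392:400]-50,0,None))@np.arange(392,400)/np.clip(V[y,392:400]-50,0,None).sum(),y) for y in range(230,236)]); print(C[:,0].round(2))
V=cv2.imread('pics/side3.png',0); print(V[138:144,211:221])
E
```

```text
t 20.0 [587.6 233.5 123. ] r 55.2 ang 13.6 Frad -0.9 Ftan 2.4 w 0.219
0.0016703637475160998
t 20.1 [587.6 233.5 123. ] r 55.2 ang 13.6 Frad -0.1 Ftan 1.6 w 0.223
[395.33 395.35 395.35 395.35 395.35 395.27]
[[188 183 172 151 127 106  96  92  87  79]
 [184 174 150 117  90  84  99 109 104  81]
 [179 157 124  99 101 118 134 139 126  95]
 [172 149 124 123 134 143 142 131 112  83]
 [167 152 144 144 141 132 115  95  74  53]
 [157 148 142 132 116  96  75  56  42  33]]
```

View pics/crop3.png

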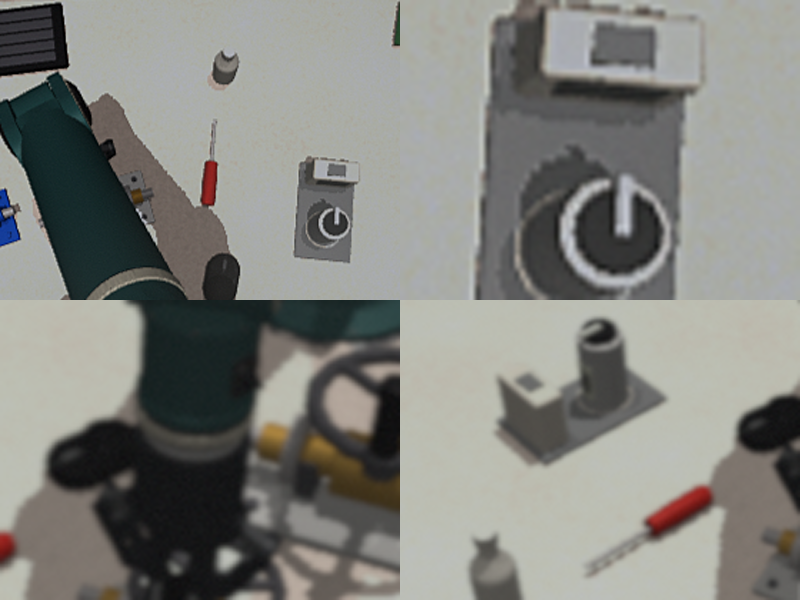

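```bash
python3 -c "
from h import *
st(); print(bot.sign_off())"
```

```text
t 20.1 [587.6 233.5 123. ] r 55.2 ang 13.6 Frad -0.1 Ftan 1.6 w 0.223
the job is handed in; nothing more can be done
None
```

The cooling loop job is done and was handed in at 20.1 s; no verdict was reported.

- **Can:** I gripped the can on its spot, turned it about 95° clockwise, let go and lifted clear. It stands upright on the spot.
- **Tag direction:** The measurements disagree a little. The top view puts the rib at about -4.5°, the side view at roughly -8°, and the target was about -7°. The rib is only a few pixels wide, so I expect the tag to be within about 3° of the window. I did not correct it further.
- **Closing the valve:** I used the small brass valve, not the blue or the large brass one. I turned the wheel clockwise until it stopped. The handle stayed at about 13.9° while the tangential force rose from 3 N to 9 N.
- **Opening the valve:** I then turned it 720° counter-clockwise. The handle ended at 13.6°, within about 0.3° of exactly two turns. A circle fitted to the handle's path while closing gave a radius of 55.0 mm, as specified.
- **At hand-in:** The wheel was at rest and the handle was still gripped, with the fingers 19 mm apart. In the last pictures the mouse, screwdriver and wash bottle look unmoved. I checked those by eye only.

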